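Change over a glass spice tube in a spring-clip rack

ROBOT

A 6-joint arm with a two-finger parallel gripper is mounted at the origin on a cart in front of the work surface, level with it; the furniture and walls round the work are solid. World frame = base frame: x ahead of the robot, y to its left, z up, the work surface at z = 0. Lengths are in mm, angles in rad, forces in N, time in s.
With the tool pointing down it reaches from about 350 to 975 mm from the base axis. Payload 7.1 kg.
Tool frame: the origin (TCP) lies midway between the tips of the shut fingers; the grasp point (between the pads) lies 19 mm behind it; z points along the fingers, y is the line along which they close (so a half turn about z gives the same grasp; the last joint's range is limited). The gripper opens to 88 mm and grips with 3 to 60 N. Pads are 20 mm wide; open, the fingers measure 115 mm over their backs; the gripper's body (75 mm by 178 mm) begins 61 mm behind the grasp point.
Start: joints at [1.138, 0.423, 1.63, -0, 1.089, -0.019], TCP at [251.275, 572.246, 194.275] pointing down, gripper open.
Joint ranges: [-3, 3], [-0.9, 2.11], [0.09, 2.58], [-1.31, 4.45], [0.11, 2.69], [-2.54, 2.54]. Speed limits (rad/s): [2.39, 2.39, 3.01, 3.14, 3.14, 3.14].

INTERFACE

Orientations are given as a rotation vector (axis times angle).
In Python, from bench import r, viewer gives the robot as it stands.
- The arm moves only by the tool servo_tool, never from a script. Its argument "rows" is a list of rows, each an object with "grip": the closure in counts, from 0 (fully open) to 255 (shut); "translation": the shift along the tool's x, y, z in mm, a list of three; "rotation": the turn, a rotation vector about the tool's x, y, z in rad, a list of three. In form: [{"grip": grip, "translation": [x, y, z], "rotation": [rx, ry, rz]}, ...]. A call has exactly 5 rows; each row is the pose to reach, as a shift and turn from the pose commanded when the call began, along the tool's axes at that moment; what a row does not reach only later rows make up. A row lasts 1/10 s, in which the tool goes at most 50 mm and 8.59 degrees, less where a joint would pass 70% of its speed; a pose out of reach is approached as far as the arm can. A call with a gripper value outside its range is refused whole. The fingers move at their own pace and stop on an object; "squeeze" is the grip in N (left out, the last holds). Time passes only in rows, so rows that repeat a pose let the fingers close, or fill a call up. It gives the time, the measured TCP pose, the force, the opening and the grip force at its end, in the units of the state.
- r.sense(): the state, without advancing time (a new reading comes with each control period).
- viewer.read_camera(name): name is "scene" or "top" or "wrist"; returns a dict with "img" (480x640x3 uint8, red, green, blue), "range_z" (480x640 float32, mm along the optical axis (not along the pixel's ray), 0 where there is no reading), "K" (3x3 intrinsics, pixels), "extrinsics" (4x4, takes a point from camera to world coordinates). Camera axes: x right, y up, looking along -z (the intrinsics and any distortion apply to the point x, -y, -z); pixel columns grow to the right and rows downward; lengths in mm; the calibration is good to about 2 mm. A picture is of the moment at which its call begins.
- r.job_done(): hands the job in; it is judged then, once.
The state is a dict: "t": time; "q": joint angles; "qvel": joint speeds; "tau": joint torques, N m; "tool_pos": TCP position; "ee_rot": TCP orientation; "contact_force": force on the tool from outside, world axes, zero at the start; "ft_torque": the same for the moment, N m; "grip_width": finger opening in mm; "grasp_force": force on a finger pad.
Only numpy, scipy, OpenCV 4.12 (cv2) and the standard library are available. Lean on these libraries where they do the work, as an engineer would, in place of code of your own. Each camera call takes 0.05 s, during which the arm holds its last target. There are 200 camera calls.

TASK

The rack of glass spice tubes is full: take out the tube with the round knob on its cap and stand it upright in the middle of the brown saucer on the hob, and put the flat-capped tube that was left out on the worktop in the place that comes free, foot down in its well and neck snapped fully home between the jaws of the spring clip. Every tube has to be tipped about its foot to get its neck through the clip, forwards on the way out and back on the way in; the tubes are glass, so do not force them or let them fall over. Leave the other tubes, the jars, the tin and the saucer where they are.

Things in the scene. Friction and masses are not known exactly. Their poses are not given: they have to be found in the camera images.
- rack: Oak rack for four tubes, fixed; 84 mm deep (x), 320 wide (y), 114 high. Origin: centre of its underside; x to its back, away from the robot at yaw 0; yaw varies. Four round wells 41 mm wide, 12 deep (floor 10 mm above the worktop, base top 22) at x = 0, y = +105, +35, -35, -105 mm. A rail (x 23 to 37, 89 to 111 mm high) carries a spring clip over each well.
- clip_1 (a point): Middle of the neck clip of place 1 (rack y = +105 mm), 102 mm above the worktop, on the axis of a tube that is home. Axes as the rack's; the clip opens to -x. Two sprung steel jaws 8 mm high: lips 32 mm apart at x = -15 narrow to a 14 mm throat at x = -7, seat behind the neck at x = +9. They part for the 18 mm neck, from the front only, at 5 to 10 N, and snap shut behind it.
- clip_2 (a point): The same for place 2 (rack y = +35 mm). The jaws cannot part enough for a tube's 30 mm body, and a clipped tube can rise only 5 mm, less than the well's depth: so a tube goes in or out only leaning about 27 degrees to the front (top to -x), slid along its own axis, and is turned upright or forwards about its foot in the well.
- clip_3 (a point): The same for place 3 (rack y = -35 mm). Leaning 27 degrees with its foot on the well's floor, a tube clears the lips when the centre of its foot is about at rack x = +3 mm; upright it stands at x = 0.
- clip_4 (a point): The same for place 4 (rack y = -105 mm).
- knob_tube_mid (a point): The tube with a knob on its cap, at the start in any of the four places. Its centre, on the axis, 69 mm above the flat foot; z along the axis, cap up. Amber glass, about 90 g; heights from the foot: body 30 mm wide to 77, shoulder to 83, neck 18 wide to 104, aluminium cap 28 wide from 104 to 138 (grip here), knob 19 wide to 158. In the rack the foot is 10 mm above the worktop.
- loose_tube_mid (a point): The flat-capped tube that stands upright on the worktop to the right of the rack. The same as the knobbed tube but for the knob: 138 mm high; the point is its centre, 69 mm above its foot, z along its axis (cap up).
- tube_a_mid (a point): Centre of another flat-capped tube (same sizes), clipped in one of the rack's places; it stays there.
- tube_b_mid (a point): Centre of another flat-capped tube (same sizes), clipped in one of the rack's places; it stays there.
- tube_c_mid (a point): Centre of another flat-capped tube (same sizes), clipped in one of the rack's places; it stays there.
- saucer_mid (a point): Brown glazed saucer, 147 mm across, lying loose on the hob (the hob's top is 8 mm above the worktop). The point is the middle of its flat inner floor, 10 mm above its underside; the floor is flat out to 46 mm from it, the rim stands 18 mm above the hob.
- jar_a_mid (a point): Centre of a small spice jar, 40 mm across and 88 mm high, standing in front of the rack; a bystander.
- jar_b_mid (a point): Centre of a spice jar, 45 mm across and 102 mm high, standing to the right of the rack; a bystander.
- tin_mid (a point): Centre of an upright oblong spice tin, 34 x 45 x 103 mm, standing in front of the rack's left end; a bystander.
- knob_tube: The same tube as knob_tube_mid; origin at the centre of its foot.
- loose_tube: The same tube as loose_tube_mid; origin at the centre of its foot.
There are look-alikes about, which are no part of the job. What is shaped like the loose_tube but purple is not meant.

How it is judged (in metres and radians):
At the end, for the whole second after the job is handed in: Flat-capped tube home in a rack place (7 mm sideways, 4 mm in height), knobbed tube on the saucer floor within 40 mm of its middle; both at rest, within 0.1 rad of upright. Other three tubes within 7 mm, jars, tin and saucer within 30 mm of where they stood (((horizontal distance between loose_tube_mid and clip_1 below 0.007 m and z of loose_tube_mid in the frame of clip_1 between -0.027 and -0.019 m) or (horizontal distance between loose_tube_mid and clip_2 below 0.007 m and z of loose_tube_mid in the frame of clip_2 between -0.027 and -0.019 m) or (horizontal distance between loose_tube_mid and clip_3 below 0.007 m and z of loose_tube_mid in the frame of clip_3 between -0.027 and -0.019 m) or (horizontal distance between loose_tube_mid and clip_4 below 0.007 m and z of loose_tube_mid in the frame of clip_4 between -0.027 and -0.019 m)) and angle between each of loose_tube_mid, knob_tube_mid's own z axis and vertical below 0.1 rad and horizontal distance between knob_tube_mid and saucer_mid below 0.04 m and z of knob_tube_mid in the frame of saucer_mid between 0.064 and 0.074 m and linear speed of each of knob_tube, loose_tube below 0.02 m/s and distance of each of tube_a_mid, tube_b_mid, tube_c_mid from where it was at the start of the episode below 0.007 m and distance of each of jar_a_mid, jar_b_mid, tin_mid, saucer_mid from where it was at the start of the episode below 0.03 m); the robot touches nothing.
It fails at once if one of the two tubes is laid down or knocked over (leans more than 60 degrees) (angle between any of knob_tube_mid, loose_tube_mid's own z axis and vertical above 1.05 rad).
It fails at once if glass forced: more than 60 N between the rack and a tube (contact force between any of knob_tube, loose_tube and rack above 60 N).
It fails at once if another tube is pulled out of its place (moved more than 30 mm) (distance of any of tube_a_mid, tube_b_mid, tube_c_mid from where it was at the start of the episode above 0.03 m).
It also fails if it takes over 67 s, if anything falls off the work surface, if the arm or the gripper's body presses on something with over 40 N, if the wrist force passes 120 N, or if a joint passes its speed limit or range.

## Working session

There is one attempt and no reset: what is moved stays moved. The work goes in short steps, Python scripts to look and compute and a tool call to move; the robot and the scene stay as the last step left them, time stands still between calls to the robot, and variables do not carry over. Pictures are saved under pics/ and viewed, at most 10 in all, crops included, and the job is handed in when it is done.

Besides the shell and the picture viewer there is one more tool, called after ">>>" as name([rows], argument=value, ...), one row to a line, values as JSON. servo_tool: Moves the arm, as the interface text tells. Its arguments: {"type":"object","properties":{"rows":{"type":"array","items":{"type":"object","properties":{"grip":{"type":"number"},"translation":{"type":"array","items":{"type":"number"}},"rotation":{"type":"array","items":{"type":"number"}}}}},"squeeze":{"type":"number"}},"required":["rows"]}

```bash
ls; mkdir -p pics; python3 - <<'E'
from bench import r, viewer
import cv2, numpy as np, pickle
print(r.sense())
for n in ["scene","top"]:
    d=viewer.read_camera(n); pickle.dump(d,open(f"{n}0.pkl","wb"))
    cv2.imwrite(f"pics/{n}0.png",d["img"][:,:,::-1]); print(n,d["K"],d["extrinsics"].round(3).tolist())
    print((d["range_z"]>0).mean())
E
```

```text
pics
{'t': 0.0, 'q': array([ 1.13797928e+00,  4.23835887e-01,  1.63067399e+00,  8.91095835e-06,
        1.08858148e+00, -1.90120613e-02]), 'qvel': array([ 0.00107825,  0.00047771,  0.00169866,  0.00074005, -0.00060906,
       -0.0005091 ]), 'tau': array([-1.46517152e-03, -5.44643927e+01, -2.73673761e+01,  6.42657350e-02,
        2.27674545e-02, -1.13011752e-04]), 'tool_pos': array([251.04501244, 571.72451326, 193.51110472]), 'ee_rot': array([-6.45311292e-01, -3.07425031e+00,  2.29131016e-03]), 'contact_force': array([-0.13032438, -0.54645942,  0.30845203]), 'ft_torque': array([-0.0245672 ,  0.00371584,  0.0247844 ]), 'grasp_force': 0.0, 'grip_width': 87.7791989067443}
scene [[454.1702715    0.         319.6406557 ]
 [  0.         454.1702715  231.96623178]
 [  0.           0.           1.        ]] [[0.609, 0.581, -0.539, -26.911], [-0.793, 0.464, -0.395, -470.696], [0.021, 0.668, 0.744, 807.006], [0.0, 0.0, 0.0, 1.0]]
0.9960221354166666
top [[551.02854017   0.         324.6660519 ]
 [  0.         551.02854017 235.40765976]
 [  0.           0.           1.        ]] [[-0.028, 0.989, -0.147, 308.955], [-1.0, -0.03, -0.01, -86.089], [-0.014, 0.146, 0.989, 1368.031], [0.0, 0.0, 0.0, 1.0]]
0.9958235677083334
```

View pics/scene0.png

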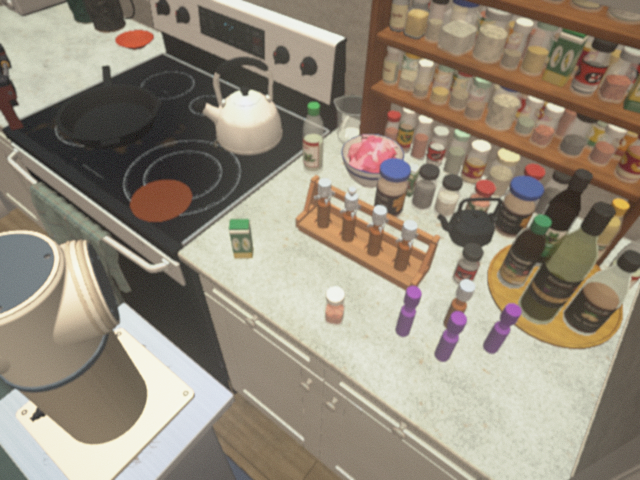

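View pics/top0.png

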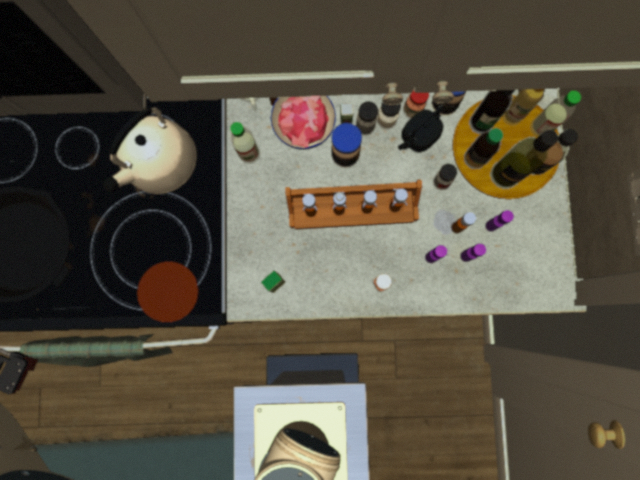

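The scene view shows the rack's tubes at about (323,200), (350,205), (378,230) and (407,245), with the second from the left carrying the knob. The loose tube (amber, silver cap) is at (462,300). In the top view the saucer is at (168,292), the rack at (355,203) and the loose tube at (464,222).

```bash
cat > h.py <<'E'
import numpy as np, cv2, pickle
def cloud(d):
    K=d["K"];z=d["range_z"];v,u=np.mgrid[:480,:640]
    x=(u-K[0,2])/K[0,0]*z;y=(v-K[1,2])/K[1,1]*z
    P=np.stack([x,-y,-z],-1)
    E=d["extrinsics"]; return P@E[:3,:3].T+E[:3,3]
def proj(d,p):
    E=d["extrinsics"];c=(np.asarray(p)-E[:3,3])@E[:3,:3];K=d["K"]
    return np.array([K[0,0]*c[0]/-c[2]+K[0,2],K[1,1]*-c[1]/-c[2]+K[1,2]])
def ray(d,uv,h):
    E=d["extrinsics"];K=d["K"]
    v=E[:3,:3]@np.array([(uv[0]-K[0,2])/K[0,0],-(uv[1]-K[1,2])/K[1,1],-1]);o=E[:3,3]
    return o+v*(h-o[2])/v[2]
E
python3 - <<'E'
from h import *
imgs=[]
for n in ["top","scene"]:
    d=pickle.load(open(n+"0.pkl","rb"));W=cloud(d);hsv=cv2.cvtColor(d["img"],cv2.COLOR_RGB2HSV);H,S,V=cv2.split(hsv)
    u,v=(165,292) if n=="top" else (160,200)
    # saucer
    m=((H<12)&(S>150)).astype(np.uint8)
    k,l,st,c=cv2.connectedComponentsWithStats(m); i=l[v,u]
    P=W[l==i]; print(n,"saucer",st[i],c[i],ray(d,c[i],24).round(1),np.median(P,0).round(1), (P[:,:2].max(0)+P[:,:2].min(0))/2,np.ptp(P[:,:2],axis=0))
    # tall: caps
    inr=(W[...,0]>350)&(W[...,0]<750)&(W[...,1]<120)&(W[...,1]>-420)
    m=(inr&(W[...,2]>105)&(W[...,2]<180)&(S<80)&(V>100)).astype(np.uint8)
    k,l,st,c=cv2.connectedComponentsWithStats(m)
    for j in range(1,k):
        if st[j,4]>15: P=W[l==j];print("cap",st[j],P.mean(0).round(1),np.percentile(P[:,2],[5,50,98]).round())
    # rack wood
    m=(inr&(H<20)&(S>90)&(W[...,2]>95)&(W[...,2]<122)&(W[...,1]>-250))
    k,l,st,c=cv2.connectedComponentsWithStats(m.astype(np.uint8))
    for j in range(1,k):
        if st[j,4]>15: P=W[l==j];print("wood",st[j],P.mean(0).round(1),cv2.minAreaRect(P[:,:2].astype(np.float32)))
    m=(inr&(H<20)&(S>90)&(W[...,2]>10)&(W[...,2]<122)&(W[...,1]>-250))
    P=W[m];print("rack all",cv2.minAreaRect(P[:,:2].astype(np.float32)),len(P))
d=pickle.load(open("top0.pkl","rb"));a=cv2.resize(d["img"][165:305,250:500],None,fx=3,fy=3,interpolation=2)[:, :750]
d=pickle.load(open("scene0.pkl","rb"));b=d["img"][165:345,290:530]
cv2.imwrite("pics/c.png",cv2.resize(b,(800,600),interpolation=2)[:,:,::-1])
E
```

```text
top saucer [ 136  261   63   62 2990] [167.35518395 291.41036789] [381.7 314.3  24. ] [381.5 316.1  19.4] [383.36218186 156.33052838] [150.81660462 484.83884179]
cap [236 126  19  26 291] [716.5 101.7 146. ] [115. 149. 174.]
cap [394 188  13  14 136] [ 579.5 -248.5  143.5] [109. 147. 151.]
cap [364 190  13  14 136] [ 577.  -179.1  144. ] [110. 147. 152.]
cap [302 193  13  15 139] [572.6 -39.1 143.8] [112. 146. 152.]
cap [333 192  13  15 144] [ 572.9 -108.8  149.6] [110. 149. 170.]
cap [461 212  15  14 132] [ 521.3 -401.4  136.6] [130. 137. 142.]
wood [241 146  14   9  30] [705.6 103.8 101.4] ((707.1932373046875, 102.40412139892578), (7.866985321044922, 34.12904357910156), 28.445219039916992)
wood [333 148  26  11  92] [ 689.9 -127.4  105.2] ((692.3489379882812, -127.97904968261719), (59.81480407714844, 19.56648063659668), 82.8456039428711)
wood [285 183 114  18 764] [ 603.4 -111.8  109. ] ((599.7478637695312, -116.54170227050781), (27.89605712890625, 264.3504943847656), 0.6300731301307678)
rack all ((602.1140747070312, -93.70074462890625), (459.8908996582031, 238.26280212402344), 52.
[... 1302 characters left out ...]
 15 119] [ 602.1 -132.1  106.9] ((603.75390625, -129.71949768066406), (41.849090576171875, 11.827123641967773), 87.38603210449219)
wood [345 211   6   5  19] [ 567.6 -109.8  100.8] ((568.1157836914062, -108.43424987792969), (12.196976661682129, 3.9207923412323), 80.45855712890625)
wood [387 213  16  17 140] [ 604.4 -204.7  107.4] ((606.519287109375, -202.8579864501953), (42.089778900146484, 13.93488883972168), 83.78404235839844)
wood [373 225   6   5  21] [ 569.1 -179.   101.1] ((568.6544189453125, -179.18402099609375), (12.368494987487793, 4.552037715911865), 87.04789733886719)
rack all ((550.6524658203125, -81.88731384277344), (408.35516357421875, 338.0090637207031), 10.8862886428833) 4877
```

View pics/c.png

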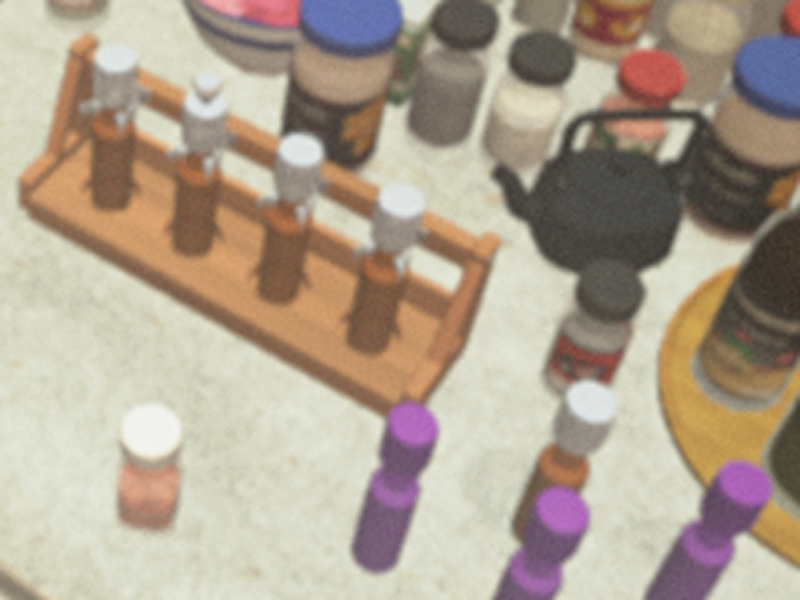

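The crop shows four clipped tubes. The second from the left (207,90) has the round knob, so it is in place 2. The loose amber tube with a flat silver cap is at (585,410), with purple look-alikes around it. Next I'll get exact cap centres and check for obstacles.

```bash
python3 - <<'E'
from h import *
for n in ["top","scene"]:
    d=pickle.load(open(n+"0.pkl","rb"));W=cloud(d);hsv=cv2.cvtColor(d["img"],cv2.COLOR_RGB2HSV);H,S,V=cv2.split(hsv)
    for nm,(x,y,z) in dict(p1=(573,-39,148),p2=(575,-109,148),p3=(577,-179,148),p4=(579,-248,148),loose=(518,-402,138)).items():
        m=(np.hypot(W[...,0]-x,W[...,1]-y)<24)&(S<90)&(W[...,2]>z-6)&(W[...,2]<z+6)
        P=W[m]; uv=np.argwhere(m)[:,::-1]; c,s,a=cv2.minAreaRect(uv.astype(np.float32))
        print(n,nm,len(P),P.mean(0).round(1),ray(d,uv.mean(0),z).round(1),np.array(s).round(1))
    # obstacles
    lo=(W[...,2]>40)&(W[...,0]>330)&(W[...,0]<750)&(W[...,1]<120)&(W[...,1]>-620)
    k,l,st,c=cv2.connectedComponentsWithStats(lo.astype(np.uint8))
    for j in range(1,k):
        if st[j,4]>30:
            P=W[l==j];print(" obst",np.percentile(P,2,0).round(),np.percentile(P,98,0).round(),st[j,4],d["img"][l==j].mean(0).round())
E
```

```text
top p1 115 [572.3 -39.4 147.3] [572.2 -39.4 148. ] [12. 11.]
top p2 67 [ 571.4 -108.9  147.2] [ 571.2 -108.9  148. ] [11.3 11.3]
top p3 121 [ 575.9 -178.8  147.1] [ 575.7 -178.8  148. ] [12. 11.]
top p4 118 [ 577.9 -248.7  147.1] [ 577.7 -248.6  148. ] [12. 11.]
top loose 122 [ 521.2 -401.6  137.5] [ 521.1 -401.5  138. ] [11.3 11.3]
 obst [ 633. -486.  598.] [643. 112. 828.] 45795 [76. 69. 56.]
 obst [ 613. -617.   48.] [ 747. -490.  312.] 2844 [54. 47. 26.]
 obst [701.  87.  46.] [742. 119. 201.] 586 [104. 120.  86.]
 obst [ 684. -162.   45.] [749.  16. 145.] 1595 [ 88.  73. 107.]
 obst [ 712. -358.   41.] [ 749. -262.  122.] 472 [24. 25. 24.]
 obst [ 665. -474.   46.] [ 709. -426.  205.] 941 [36. 41. 23.]
 obst [ 619. -387.   43.] [ 657. -349.  106.] 381 [56. 53. 46.]
 obst [ 560. -299.   44.] [614.  12. 163.] 2169 [131. 102.  79.]
 obst [ 510. -499.   43.] [ 536. -473.  141.] 295 [101.  49. 108.]
 obst [ 507. -414.   43.] [ 533. -388.  142.] 267 [123. 114. 109.]
 obst [ 435. -344.   46.] [ 461. -319.  141.] 233 [115.  55. 123.]
 obst [ 436. -431.   43.] [ 461. -406.  142.] 260 [10
[... 634 characters left out ...]
.] [744.   9. 150.] 5972 [155. 130. 118.]
 obst [ 712. -359.   41.] [ 749. -263.  124.] 729 [81. 79. 72.]
 obst [ 613. -558.   48.] [ 654. -491.  313.] 4804 [97. 91. 68.]
 obst [ 665. -482.   44.] [ 702. -428.  203.] 1957 [87. 84. 65.]
 obst [374.  29.  42.] [416.  69. 105.] 612 [131. 152. 117.]
 obst [ 619. -391.   41.] [ 657. -351.  104.] 681 [115. 102.  92.]
 obst [ 645. -619.   45.] [ 687. -573.  226.] 2588 [120. 109.  89.]
 obst [ 436. -434.   44.] [ 530. -390.  140.] 1242 [151. 123. 140.]
 obst [ 435. -347.   43.] [ 460. -320.  140.] 624 [141. 103. 143.]
 obst [ 369. -227.   42.] [ 404. -192.   90.] 525 [218. 198. 182.]
 obst [ 510. -501.   42.] [ 535. -474.  140.] 723 [133.  94. 134.]
```

```bash
cat > go.py <<'E'
import sys
from h import *
from scipy.spatial.transform import Rotation as Ro
from bench import r
YAW=0.027; RX=np.array([np.cos(YAW),np.sin(YAW),0]); RY=np.array([-np.sin(YAW),np.cos(YAW),0]); O=np.array([573.7,-109.6,0])-35*RY
def tool(tilt=0,yaw=YAW):  # tilt>0 leans top to rack -x (deg)
    return Ro.from_euler("z",yaw)*Ro.from_euler("y",-tilt,degrees=True)*Ro.from_matrix(np.diag([1.,-1,-1]))
def delta(R,p):
    s=r.sense(); R0=Ro.from_rotvec(s["ee_rot"])
    print("t",round(s["t"],2),"pos",s["tool_pos"].round(1),"q",s["q"].round(2),"F",s["contact_force"].round(1),"w",round(s["grip_width"],1),"g",round(s["grasp_force"],1))
    print("->",np.round(p,1),"trans",R0.inv().apply(np.asarray(p)-s["tool_pos"]).round(1),"rot",(R0.inv()*R).as_rotvec().round(3))
E
python3 -c "
from go import *
delta(tool(),[573.7,-109.6,230])"
```

```text
t 0.1 pos [251.1 571.8 193.6] q [ 1.14  0.42  1.63  0.    1.09 -0.02] F [ 0.3 -0.1 -0.5] w 88.2 g 0.0
-> [ 573.7 -109.6  230. ] trans [-569.4 -494.2  -35.8] rot [-0.000e+00  2.000e-03  2.701e+00]
```

>>> servo_tool([
  {"grip": 0, "translation": [-28, -25, -2], "rotation": [0, 0, 0.135]},
  {"grip": 40, "translation": [-57, -50, -4], "rotation": [0, 0, 0.27]},
  {"grip": 80, "translation": [-85, -74, -6], "rotation": [0, 0, 0.405]},
  {"grip": 110, "translation": [-114, -99, -8], "rotation": [0, 0, 0.54]},
  {"grip": 110, "translation": [-142.4, -123.6, -9], "rotation": [0, 0, 0.675]},
], squeeze=20)

```text
t: 0.6
tool_pos: [332.2, 400.3, 203.1]
ee_rot: [1.634, 2.683, -0.001]
contact_force: [1.4, -0.3, 0.3]
grip_width: 59.0
grasp_force: 0.0
```

>>> servo_tool([
  {"grip": 110, "translation": [-38, -1.5, -2], "rotation": [0, 0, 0.135]},
  {"grip": 110, "translation": [-76, -3, -4], "rotation": [0, 0, 0.27]},
  {"grip": 110, "translation": [-113, -4.5, -6], "rotation": [0, 0, 0.405]},
  {"grip": 110, "translation": [-151, -6, -8], "rotation": [0, 0, 0.54]},
  {"grip": 110, "translation": [-188.4, -7.5, -9], "rotation": [0, 0, 0.675]},
])

```text
t: 1.1
tool_pos: [412.9, 229.9, 212.3]
ee_rot: [-2.431, -1.991, 0.0]
contact_force: [0.5, 0.0, -0.9]
grip_width: 49.8
grasp_force: 0.0
```

>>> servo_tool([
  {"grip": 110, "translation": [-30, 22, -2], "rotation": [0, 0, 0.135]},
  {"grip": 110, "translation": [-61, 45, -4], "rotation": [0, 0, 0.27]},
  {"grip": 110, "translation": [-91, 67, -6], "rotation": [0, 0, 0.405]},
  {"grip": 110, "translation": [-121, 89, -8], "rotation": [0, 0, 0.54]},
  {"grip": 110, "translation": [-151.8, 111.8, -9], "rotation": [0, 0, 0.675]},
])

```text
t: 1.6
tool_pos: [493.5, 59.5, 221.3]
ee_rot: [-2.953, -1.073, 0.0]
contact_force: [0.7, 0.1, -0.2]
grip_width: 49.6
grasp_force: 0.0
```

>>> servo_tool([
  {"grip": 110, "translation": [-10, 36, -2], "rotation": [0, 0, 0.135]},
  {"grip": 110, "translation": [-19, 73, -4], "rotation": [0, 0, 0.27]},
  {"grip": 110, "translation": [-29, 109, -6], "rotation": [0, 0, 0.405]},
  {"grip": 110, "translation": [-39, 146, -8], "rotation": [0, 0, 0.54]},
  {"grip": 110, "translation": [-48.6, 182.2, -9], "rotation": [0, 0, 0.675]},
])

```text
t: 2.1
tool_pos: [574.2, -111.0, 230.1]
ee_rot: [-3.141, -0.035, 0.001]
contact_force: [-0.2, 0.3, 0.1]
grip_width: 49.9
grasp_force: 0.0
```

```bash
python3 - <<'E'
from go import *
from bench import viewer
delta(tool(),[573.7,-109.6,112])
d=viewer.read_camera("wrist");cv2.imwrite("pics/w1.png",d["img"][:,:,::-1]);pickle.dump(d,open("w1.pkl","wb"))
print(d["extrinsics"].round(2).tolist())
W=cloud(d)
for nm,(x,y,z) in dict(p1=(572,-39.7,148),p2=(573.7,-109.6,148),knob=(573.7,-109.6,168),p3=(575.5,-179.5,148)).items():
    m=(np.hypot(W[...,0]-x,W[...,1]-y)<24)&(W[...,2]>z-5)&(W[...,2]<z+5)
    P=W[m]
    if len(P): print(nm,len(P),P.mean(0).round(1),P.min(0).round(1),P.max(0).round(1))
E
```

```text
t 2.1 pos [ 574.2 -111.   230.1] q [-0.21  0.33  1.69  0.    1.13  1.34] F [-0.2  0.3  0.1] w 49.9 g 0.0
-> [ 573.7 -109.6  112. ] trans [ -0.5  -1.4 118.1] rot [-0.     0.    -0.005]
[[0.02, 0.97, 0.25, 641.3], [-1.0, 0.02, 0.01, -109.04], [-0.0, -0.25, 0.97, 421.16], [0.0, 0.0, 0.0, 1.0]]
p1 881 [573.8 -39.2 148.2] [560.1 -53.2 143. ] [586.9 -25.  150.8]
p2 455 [ 579.6 -108.5  148.1] [ 561.7 -122.7  143.1] [589.1 -94.  150.4]
knob 394 [ 575.8 -108.4  167.1] [ 566.3 -117.2  163. ] [583.7 -99.8 169.8]
p3 873 [ 577.5 -177.5  148.2] [ 563.7 -191.8  143.2] [ 590.8 -164.3  150.8]
```

View pics/w1.png

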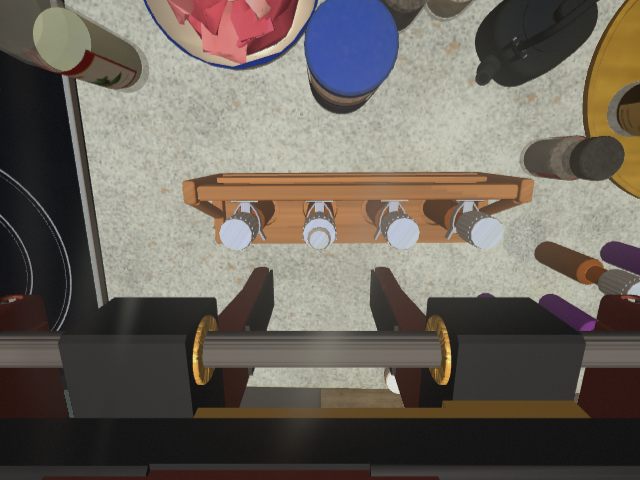

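The wrist picture shows the knobbed tube's cap at (319,235), centred between its neighbours, and the fingers are clear of them. I'll descend and grip.

>>> servo_tool([
  {"grip": 110, "translation": [0.3, -2, 30], "rotation": [0, 0, -0.005]},
  {"grip": 110, "translation": [0.3, -2, 60], "rotation": [0, 0, -0.005]},
  {"grip": 110, "translation": [0.3, -2, 85], "rotation": [0, 0, -0.005]},
  {"grip": 110, "translation": [0.3, -2, 105], "rotation": [0, 0, -0.005]},
  {"grip": 110, "translation": [0.3, -2, 118], "rotation": [0, 0, -0.005]},
])

```text
t: 2.65
tool_pos: [573.0, -107.1, 110.3]
ee_rot: [-3.141, -0.052, 0.004]
contact_force: [-0.7, 0.5, -0.5]
grip_width: 49.6
grasp_force: 0.0
```

>>> servo_tool([
  {"grip": 130, "translation": [0, 0, 0], "rotation": [0, 0, 0]},
  {"grip": 150, "translation": [0, 0, 0], "rotation": [0, 0, 0]},
  {"grip": 170, "translation": [0, 0, 0], "rotation": [0, 0, 0]},
  {"grip": 190, "translation": [0, 0, 0], "rotation": [0, 0, 0]},
  {"grip": 200, "translation": [0, 0, 0], "rotation": [0, 0, 0]},
], squeeze=20)

```text
t: 3.15
tool_pos: [575.2, -108.0, 113.5]
ee_rot: [3.14, 0.052, 0.004]
contact_force: [0.5, -2.7, 3.7]
grip_width: 27.3
grasp_force: 20.0
```

```bash
cat >> go.py <<'E'
def tcp(fx,fz,tilt,h=121,O=O,y=35):  # foot centre at rack (fx,y,fz), gripped h above the foot; TCP 19 mm nearer
    a=np.radians(tilt); ax=-np.sin(a)*RX+np.array([0,0,np.cos(a)])
    return O+y*RY+fx*RX+np.array([0,0,fz])+(h-19)*ax
def plan(way,**k):  # way: list of (fx,fz,tilt); prints rows from the pose measured now
    s=r.sense(); R0=Ro.from_rotvec(s["ee_rot"]); p0=s["tool_pos"]
    print("t",round(s["t"],2),p0.round(1),"F",s["contact_force"].round(1),"w",round(s["grip_width"],1))
    ref=None
    for fx,fz,ti in way:
        p=tcp(fx,fz,ti,**k)
        if ref is None: ref=p   # first waypoint = where it is now
        print((fx,fz,ti),R0.inv().apply(p-ref).round(1),np.round((tool(ti).as_rotvec() if 0 else (tool(0).inv()*tool(ti)).as_rotvec()),3))
E
python3 - <<'E'
from go import *
s=np.sin;
def fz(t): return 10+15*np.sin(np.radians(t))
plan([(0,10,0)]+[(0.11*t,fz(t)+1,t) for t in (3,6,9,12,15,18,21,24,27,28)])
a=np.radians(28)
E
```

```text
t 3.15 [ 575.2 -108.   113.5] F [ 0.5 -2.7  3.7] w 27.3
(0, 10, 0) [0. 0. 0.] [0. 0. 0.]
(0.33, np.float64(11.785039343644158), 3) [-5.  -0.  -1.7] [0.    0.052 0.   ]
(0.66, np.float64(12.567926949014803), 6) [-10.   -0.1  -2. ] [0.    0.105 0.   ]
(0.99, np.float64(13.346516975603464), 9) [-15.   -0.1  -2.1] [0.    0.157 0.   ]
(1.32, np.float64(14.11867536226639), 12) [-19.9  -0.1  -1.9] [ 0.     0.209 -0.   ]
(1.65, np.float64(14.882285676537812), 15) [-24.7  -0.1  -1.5] [0.    0.262 0.   ]
(1.98, np.float64(15.63525491562421), 18) [-29.5  -0.2  -0.7] [0.    0.314 0.   ]
(2.31, np.float64(16.375519243179504), 21) [-34.2  -0.2   0.3] [0.    0.367 0.   ]
(2.64, np.float64(17.101049646137003), 24) [-38.9  -0.2   1.6] [0.    0.419 0.   ]
(2.97, np.float64(17.8098574960932), 27) [-43.3  -0.3   3.2] [0.    0.471 0.   ]
(3.08, np.float64(18.04207344178836), 28) [-44.8  -0.3   3.8] [0.    0.489 0.   ]
```

>>> servo_tool([
  {"grip": 200, "translation": [-5, 0, -1.7], "rotation": [0, 0.052, 0]},
  {"grip": 200, "translation": [-10, 0, -2], "rotation": [0, 0.105, 0]},
  {"grip": 200, "translation": [-15, 0, -2.1], "rotation": [0, 0.157, 0]},
  {"grip": 200, "translation": [-20, 0, -1.9], "rotation": [0, 0.209, 0]},
  {"grip": 200, "translation": [-24.7, 0, -1.5], "rotation": [0, 0.262, 0]},
])

```text
t: 3.65
tool_pos: [549.3, -108.2, 114.2]
ee_rot: [-3.11, -0.051, -0.414]
contact_force: [-0.8, -0.1, -1.0]
grip_width: 27.1
grasp_force: 20.0
```

```bash
python3 - <<'E'
from go import *
def fz(t): return 11+15*np.sin(np.radians(t))
O2=np.array([575.2,-108,0])-35*RY
s=r.sense(); print(s["contact_force"],s["grip_width"], tcp(1.65,fz(15),15,h=122.5,O=O2))
for t in (18,21,24,27,28): delta(tool(t,.033),tcp(.11*t,fz(t),t,h=122.5,O=O2))
E
```

```text
[-0.76942539 -0.0573362  -0.9864266 ] 27.136952792543543 [ 550.07139099 -108.67863736  114.8556087 ]
t 3.65 pos [ 549.3 -108.2  114.2] q [-0.26  0.35  2.02  0.15  0.52  1.15] F [-0.8 -0.1 -1. ] w 27.1 g 20.0
-> [ 545.2 -108.8  114.1] trans [-4.   0.5 -0.9] rot [ 0.    0.05 -0.  ]
t 3.65 pos [ 549.3 -108.2  114.2] q [-0.26  0.35  2.02  0.15  0.52  1.15] F [-0.8 -0.1 -1. ] w 27.1 g 20.0
-> [ 540.4 -108.9  113. ] trans [-8.9  0.4 -1.1] rot [ 0.     0.102 -0.   ]
t 3.65 pos [ 549.3 -108.2  114.2] q [-0.26  0.35  2.02  0.15  0.52  1.15] F [-0.8 -0.1 -1. ] w 27.1 g 20.0
-> [ 535.8 -109.1  111.7] trans [-13.7   0.4  -1.1] rot [ 0.     0.154 -0.   ]
t 3.65 pos [ 549.3 -108.2  114.2] q [-0.26  0.35  2.02  0.15  0.52  1.15] F [-0.8 -0.1 -1. ] w 27.1 g 20.0
-> [ 531.2 -109.2  110. ] trans [-18.6   0.4  -0.7] rot [ 0.     0.207 -0.   ]
t 3.65 pos [ 549.3 -108.2  114.2] q [-0.26  0.35  2.02  0.15  0.52  1.15] F [-0.8 -0.1 -1. ] w 27.1 g 20.0
-> [ 529.7 -109.2  109.4] trans [-20.2   0.4  -0.5] rot [ 0.     0.224 -0.   ]
```

>>> servo_tool([
  {"grip": 200, "translation": [-4, 0.3, -0.9], "rotation": [0, 0.05, 0]},
  {"grip": 200, "translation": [-8.9, 0.3, -1.1], "rotation": [0, 0.102, 0]},
  {"grip": 200, "translation": [-13.7, 0.3, -1.1], "rotation": [0, 0.154, 0]},
  {"grip": 200, "translation": [-18.6, 0.3, -0.7], "rotation": [0, 0.207, 0]},
  {"grip": 200, "translation": [-19.4, 0.3, -0.6], "rotation": [0, 0.215, 0]},
])

```text
t: 4.15
tool_pos: [529.0, -108.9, 109.0]
ee_rot: [-3.044, -0.049, -0.74]
contact_force: [0.7, 0.3, -1.3]
grip_width: 27.0
grasp_force: 20.0
```

```bash
python3 - <<'E'
from go import *
def fz(t): return 11+15*np.sin(np.radians(t))
O2=np.array([575.2,-108,0])-35*RY
t=28;delta(tool(t,.033),tcp(.11*t,fz(t),t,h=122.5,O=O2))
print(r.sense()["ee_rot"])
E
```

```text
t 4.15 pos [ 529.  -108.9  109. ] q [-0.33  0.31  2.21  0.77  0.24  0.5 ] F [ 0.7  0.3 -1.3] w 27.0 g 20.0
-> [ 529.7 -109.2  109.4] trans [ 0.8  0.3 -0.1] rot [-0.     0.012 -0.001]
[-3.0444514  -0.04858778 -0.7399604 ]
```

>>> servo_tool([
  {"grip": 200, "translation": [0, 0, -6], "rotation": [0, 0, 0]},
  {"grip": 200, "translation": [0, 0, -14], "rotation": [0, 0, 0]},
  {"grip": 200, "translation": [0, 0, -24], "rotation": [0, 0, 0]},
  {"grip": 200, "translation": [0, 0, -36], "rotation": [0, 0, 0]},
  {"grip": 200, "translation": [0, 0, -50], "rotation": [0, 0, 0]},
])

```text
t: 4.65
tool_pos: [507.2, -109.7, 154.1]
ee_rot: [-3.044, -0.05, -0.739]
contact_force: [0.7, 0.5, -0.9]
grip_width: 27.2
grasp_force: 20.0
```

>>> servo_tool([
  {"grip": 200, "translation": [0, 0, -16], "rotation": [0, 0, 0]},
  {"grip": 200, "translation": [0, 0, -34], "rotation": [0, 0, 0]},
  {"grip": 200, "translation": [0, 0, -54], "rotation": [0, 0, 0]},
  {"grip": 200, "translation": [0, 0, -74], "rotation": [0, 0, 0]},
  {"grip": 200, "translation": [0, 0, -90], "rotation": [0, 0, 0]},
])

```text
t: 5.15
tool_pos: [465.8, -111.1, 234.8]
ee_rot: [-3.045, -0.05, -0.741]
contact_force: [0.3, 0.3, -0.6]
grip_width: 26.9
grasp_force: 20.0
```

```bash
python3 - <<'E'
from go import *
delta(tool(0,.033),[460,-108,255])
E
```

```text
t 5.15 pos [ 465.8 -111.1  234.8] q [-0.39 -0.04  2.22  0.37  0.56  0.87] F [ 0.3  0.3 -0.6] w 26.9 g 20.0
-> [ 460 -108  255] trans [  4.2  -3.3 -20.5] rot [ 0.    -0.478 -0.   ]
```

>>> servo_tool([
  {"grip": 200, "translation": [1, -1, -5], "rotation": [0, -0.1, 0]},
  {"grip": 200, "translation": [2, -1, -10], "rotation": [0, -0.2, 0]},
  {"grip": 200, "translation": [3, -2, -15], "rotation": [0, -0.3, 0]},
  {"grip": 200, "translation": [4, -3, -20], "rotation": [0, -0.4, 0]},
  {"grip": 200, "translation": [4.2, -3.3, -20.5], "rotation": [0, -0.478, 0]},
])

```text
t: 5.65
tool_pos: [461.3, -108.1, 255.2]
ee_rot: [3.14, 0.052, -0.004]
contact_force: [0.3, 0.4, -1.2]
grip_width: 27.0
grasp_force: 20.0
```

>>> servo_tool([
  {"grip": 200, "translation": [-4, -30, 0], "rotation": [0, 0, 0]},
  {"grip": 200, "translation": [-10, -70, 0], "rotation": [0, 0, 0]},
  {"grip": 200, "translation": [-17, -115, 0], "rotation": [0, 0, 0]},
  {"grip": 200, "translation": [-24, -160, 0], "rotation": [0, 0, 0]},
  {"grip": 200, "translation": [-31, -205, 0], "rotation": [0, 0, 0]},
])

```text
t: 6.15
tool_pos: [422.1, 97.3, 254.2]
ee_rot: [-3.141, -0.051, 0.001]
contact_force: [0.6, 0.6, -0.8]
grip_width: 27.1
grasp_force: 20.0
```

>>> servo_tool([
  {"grip": 200, "translation": [-7, -45, 0], "rotation": [0, 0, 0]},
  {"grip": 200, "translation": [-14, -90, 0], "rotation": [0, 0, 0]},
  {"grip": 200, "translation": [-21, -135, 0], "rotation": [0, 0, 0]},
  {"grip": 200, "translation": [-28, -175, 0], "rotation": [0, 0, 0]},
  {"grip": 200, "translation": [-34, -205, 0], "rotation": [0, 0, 0]},
])

```text
t: 6.65
tool_pos: [381.2, 301.8, 254.2]
ee_rot: [-3.14, -0.054, 0.001]
contact_force: [1.4, -0.7, -1.6]
grip_width: 26.8
grasp_force: 20.0
```

```bash
python3 - <<'E'
from go import *
from bench import viewer
delta(tool(0,.033),[381,316,122.5])
d=viewer.read_camera("scene")
cv2.imwrite("pics/s2.png",d["img"][:,:,::-1])
E
```

```text
t 6.65 pos [381.2 301.8 254.2] q [0.64 0.14 1.87 0.   1.13 2.18] F [ 1.4 -0.7 -1.6] w 26.8 g 20.0
-> [381.  316.  122.5] trans [  0.4 -14.1 131.7] rot [-0.001  0.001  0.001]
```

View pics/s2.png

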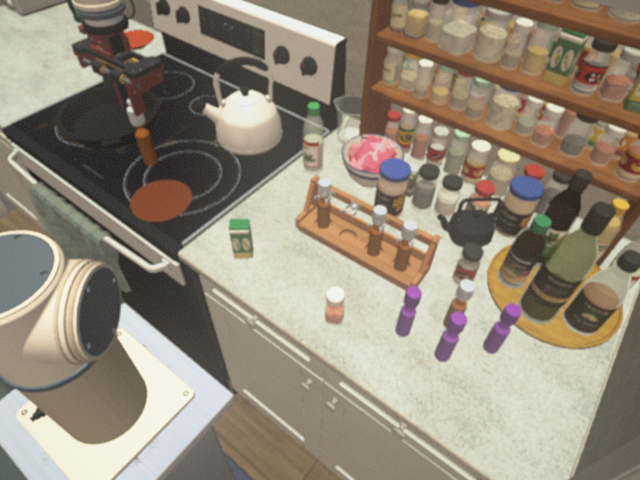

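The place-2 slot in the rack is now empty at (350,232), and the held tube at (147,150) hangs upright over the saucer at (160,200). I'll lower it.

>>> servo_tool([
  {"grip": 200, "translation": [0.3, -14, 30], "rotation": [0, 0, 0]},
  {"grip": 200, "translation": [0.3, -14, 65], "rotation": [0, 0, 0]},
  {"grip": 200, "translation": [0.3, -14, 95], "rotation": [0, 0, 0]},
  {"grip": 200, "translation": [0.3, -14, 118], "rotation": [0, 0, 0]},
  {"grip": 200, "translation": [0.3, -14, 126], "rotation": [0, 0, 0]},
])

```text
t: 7.2
tool_pos: [380.5, 312.3, 125.9]
ee_rot: [3.139, 0.051, -0.007]
contact_force: [-1.1, -0.5, -1.0]
grip_width: 27.2
grasp_force: 20.0
```

>>> servo_tool([
  {"grip": 200, "translation": [0, 0, 1], "rotation": [0, 0, 0]},
  {"grip": 200, "translation": [0, 0, 2], "rotation": [0, 0, 0]},
  {"grip": 200, "translation": [0, 0, 3], "rotation": [0, 0, 0]},
  {"grip": 200, "translation": [0, 0, 4], "rotation": [0, 0, 0]},
  {"grip": 200, "translation": [0, 0, 5], "rotation": [0, 0, 0]},
])

```text
t: 7.7
tool_pos: [382.3, 313.7, 123.6]
ee_rot: [-3.14, -0.051, -0.0]
contact_force: [-0.2, 0.3, -1.3]
grip_width: 27.4
grasp_force: 20.0
```

>>> servo_tool([
  {"grip": 200, "translation": [0, 0, 0.3], "rotation": [0, 0, 0]},
  {"grip": 200, "translation": [0, 0, 0.6], "rotation": [0, 0, 0]},
  {"grip": 200, "translation": [0, 0, 1], "rotation": [0, 0, 0]},
  {"grip": 200, "translation": [0, 0, 1], "rotation": [0, 0, 0]},
  {"grip": 200, "translation": [0, 0, 1], "rotation": [0, 0, 0]},
], squeeze=10)

```text
t: 8.2
tool_pos: [381.9, 313.5, 121.9]
ee_rot: [3.141, 0.052, -0.002]
contact_force: [-0.5, 0.1, -0.5]
grip_width: 27.2
grasp_force: 10.0
```

>>> servo_tool([
  {"grip": 200, "translation": [0, 0, 0.5], "rotation": [0, 0, 0]},
  {"grip": 200, "translation": [0, 0, 1], "rotation": [0, 0, 0]},
  {"grip": 200, "translation": [0, 0, 1.5], "rotation": [0, 0, 0]},
  {"grip": 200, "translation": [0, 0, 1.5], "rotation": [0, 0, 0]},
  {"grip": 200, "translation": [0, 0, 1.5], "rotation": [0, 0, 0]},
])

```text
t: 8.7
tool_pos: [382.4, 313.8, 120.9]
ee_rot: [-3.141, -0.051, 0.0]
contact_force: [-0.0, -1.1, 6.3]
grip_width: 27.4
grasp_force: 10.0
```

```bash
python3 - <<'E'
from go import *
from bench import viewer
print(r.sense()["tool_pos"],r.sense()["contact_force"])
d=viewer.read_camera("scene");c=d["img"][70:235,60:280]
cv2.imwrite("pics/s3.png",cv2.resize(c,(800,600),interpolation=2)[:,:,::-1])
E
```

```text
[382.36622384 313.77254254 120.92943318] [-0.04113727 -1.12413959  6.29325875]
```

View pics/s3.png

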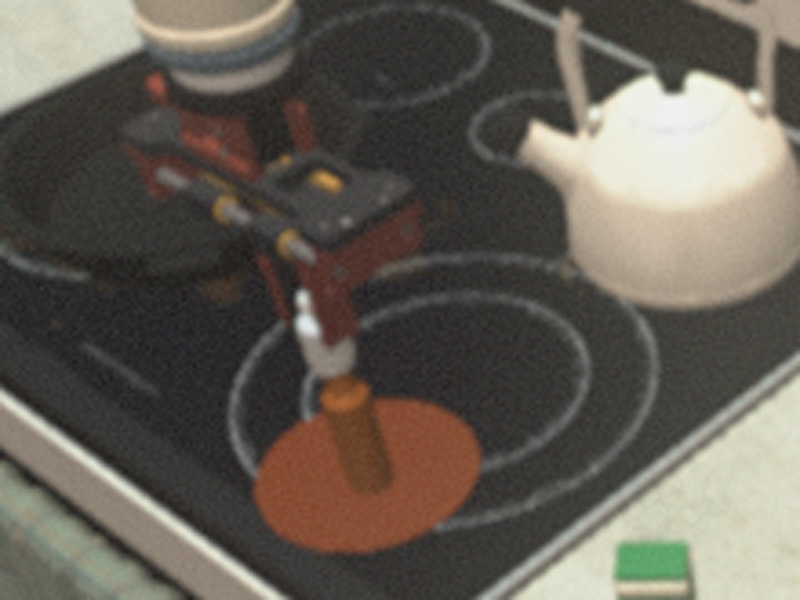

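The foot, at about (370,480) in this crop, is down near the saucer's middle at (367,475), and the contact force is 6 N. I'll release the tube and withdraw.

>>> servo_tool([
  {"grip": 190, "translation": [0, 0, -0.7], "rotation": [0, 0, 0]},
  {"grip": 170, "translation": [0, 0, -0.7], "rotation": [0, 0, 0]},
  {"grip": 150, "translation": [0, 0, -0.7], "rotation": [0, 0, 0]},
  {"grip": 110, "translation": [0, 0, -0.7], "rotation": [0, 0, 0]},
  {"grip": 90, "translation": [0, 0, -0.7], "rotation": [0, 0, 0]},
])

```text
t: 9.25
tool_pos: [381.8, 313.4, 121.0]
ee_rot: [3.141, 0.052, -0.002]
contact_force: [-0.4, 0.1, 0.0]
grip_width: 48.9
grasp_force: 0.0
```

>>> servo_tool([
  {"grip": 90, "translation": [0, 0, -10], "rotation": [0, 0, 0]},
  {"grip": 90, "translation": [0, 0, -30], "rotation": [0, 0, 0]},
  {"grip": 90, "translation": [0, 0, -60], "rotation": [0, 0, 0]},
  {"grip": 90, "translation": [0, 0, -95], "rotation": [0, 0, 0]},
  {"grip": 90, "translation": [0, 0, -130], "rotation": [0, 0, 0]},
])

```text
t: 9.75
tool_pos: [381.8, 313.3, 253.0]
ee_rot: [3.141, 0.052, -0.002]
contact_force: [0.6, 0.4, 0.4]
grip_width: 56.7
grasp_force: 0.0
```

```bash
python3 - <<'E'
from go import *
delta(tool(0),[520.9,-401.8,222])
E
```

```text
t 9.75 pos [381.8 313.3 253. ] q [0.66 0.16 1.85 0.   1.13 2.2 ] F [0.6 0.4 0.4] w 56.7 g 0.0
-> [ 520.9 -401.8  222. ] trans [115.6 719.2  30.9] rot [0.    0.001 0.006]
```

>>> servo_tool([
  {"grip": 90, "translation": [4, 25, 0], "rotation": [0, 0, 0]},
  {"grip": 90, "translation": [11, 65, 0], "rotation": [0, 0, 0]},
  {"grip": 90, "translation": [17, 105, 0], "rotation": [0, 0, 0]},
  {"grip": 90, "translation": [24, 150, 0], "rotation": [0, 0, 0]},
  {"grip": 90, "translation": [31, 195, 0], "rotation": [0, 0, 0]},
])

```text
t: 10.25
tool_pos: [419.5, 118.1, 252.0]
ee_rot: [-3.141, -0.053, -0.0]
contact_force: [-0.3, -0.0, 0.2]
grip_width: 57.0
grasp_force: 0.0
```

>>> servo_tool([
  {"grip": 90, "translation": [7, 45, 2], "rotation": [0, 0, 0]},
  {"grip": 90, "translation": [14, 90, 4], "rotation": [0, 0, 0]},
  {"grip": 90, "translation": [21, 135, 6], "rotation": [0, 0, 0]},
  {"grip": 90, "translation": [28, 180, 8], "rotation": [0, 0, 0]},
  {"grip": 90, "translation": [36, 225, 10], "rotation": [0, 0, 0]},
])

```text
t: 10.75
tool_pos: [462.8, -106.1, 241.9]
ee_rot: [3.141, 0.051, 0.0]
contact_force: [0.7, 0.9, 0.2]
grip_width: 56.8
grasp_force: 0.0
```

>>> servo_tool([
  {"grip": 90, "translation": [7, 45, 0], "rotation": [0, 0, 0]},
  {"grip": 90, "translation": [14, 90, 0], "rotation": [0, 0, 0]},
  {"grip": 90, "translation": [21, 135, 0], "rotation": [0, 0, 0]},
  {"grip": 90, "translation": [28, 175, 0], "rotation": [0, 0, 0]},
  {"grip": 90, "translation": [34, 215, 0], "rotation": [0, 0, 0]},
])

```text
t: 11.25
tool_pos: [503.9, -319.8, 241.8]
ee_rot: [3.141, 0.051, -0.001]
contact_force: [0.8, -0.1, 0.8]
grip_width: 56.8
grasp_force: 0.0
```

>>> servo_tool([
  {"grip": 90, "translation": [5, 30, 4], "rotation": [0, 0, 0]},
  {"grip": 90, "translation": [10, 55, 8], "rotation": [0, 0, 0]},
  {"grip": 90, "translation": [14, 75, 12], "rotation": [0, 0, 0]},
  {"grip": 90, "translation": [15, 84, 16], "rotation": [0, 0, 0]},
  {"grip": 90, "translation": [15, 84, 20], "rotation": [0, 0, 0]},
])

```text
t: 11.75
tool_pos: [521.4, -402.0, 220.9]
ee_rot: [3.141, 0.05, -0.001]
contact_force: [-0.0, -0.0, -0.3]
grip_width: 56.7
grasp_force: 0.0
```

```bash
python3 - <<'E'
from go import *
from bench import viewer
delta(tool(0),[520.9,-401.8,102])
d=viewer.read_camera("wrist");W=cloud(d)
cv2.imwrite("pics/w4.png",d["img"][:,:,::-1])
m=(np.hypot(W[...,0]-521,W[...,1]+402)<25)&(abs(W[...,2]-138)<5);P=W[m];print(len(P),P.mean(0),P.min(0),P.max(0))
E
```

```text
t 11.75 pos [ 521.4 -402.   220.9] q [-0.67  0.45  1.53 -0.    1.17  0.86] F [-0.  -0.  -0.3] w 56.7 g 0.0
-> [ 520.9 -401.8  102. ] trans [ -0.4  -0.2 118.9] rot [0.    0.001 0.005]
868 [ 522.90023037 -401.60219863  138.25094174] [ 508.46213591 -415.59635823  133.14205456] [ 536.29928621 -387.43093781  140.30905271]
```

View pics/w4.png

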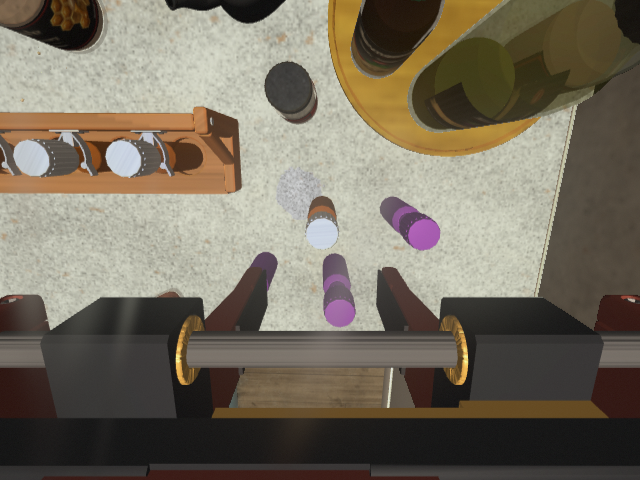

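The loose amber tube is at (322,233), centred between the fingers, and the purple ones are clear. I'll descend, grip and lift.

>>> servo_tool([
  {"grip": 90, "translation": [0.4, 0, 30], "rotation": [0, 0, 0.005]},
  {"grip": 95, "translation": [0.4, 0, 60], "rotation": [0, 0, 0.005]},
  {"grip": 100, "translation": [0.4, 0, 90], "rotation": [0, 0, 0.005]},
  {"grip": 105, "translation": [0.4, 0, 108], "rotation": [0, 0, 0.005]},
  {"grip": 110, "translation": [0.4, 0, 117.5], "rotation": [0, 0, 0.005]},
])

```text
t: 12.3
tool_pos: [520.9, -399.3, 101.9]
ee_rot: [-3.139, -0.045, 0.005]
contact_force: [-0.2, 0.5, -0.5]
grip_width: 50.5
grasp_force: 0.0
```

>>> servo_tool([
  {"grip": 130, "translation": [0, 0, 0], "rotation": [0, 0, 0]},
  {"grip": 150, "translation": [0, 0, 0], "rotation": [0, 0, 0]},
  {"grip": 170, "translation": [0, 0, 0], "rotation": [0, 0, 0]},
  {"grip": 190, "translation": [0, 0, 0], "rotation": [0, 0, 0]},
  {"grip": 200, "translation": [0, 0, 0], "rotation": [0, 0, 0]},
], squeeze=20)

```text
t: 12.8
tool_pos: [522.5, -401.9, 104.9]
ee_rot: [3.14, 0.044, 0.001]
contact_force: [-0.3, -0.2, 5.6]
grip_width: 27.0
grasp_force: 20.0
```

>>> servo_tool([
  {"grip": 200, "translation": [0, 0, 0], "rotation": [0, 0, 0]},
  {"grip": 200, "translation": [0, 0, -10], "rotation": [0, 0, 0]},
  {"grip": 200, "translation": [0, 0, -40], "rotation": [0, 0, 0]},
  {"grip": 200, "translation": [0, 0, -80], "rotation": [0, 0, 0]},
  {"grip": 200, "translation": [0, 0, -120], "rotation": [0, 0, 0]},
])

```text
t: 13.3
tool_pos: [521.3, -400.9, 224.6]
ee_rot: [-3.14, -0.043, 0.004]
contact_force: [-0.5, -0.4, -1.0]
grip_width: 27.0
grasp_force: 20.0
```

>>> servo_tool([
  {"grip": 200, "translation": [0, 0, -20], "rotation": [0, 0, 0]},
  {"grip": 200, "translation": [0, 0, -30], "rotation": [0, 0, 0]},
  {"grip": 200, "translation": [0, 0, -35], "rotation": [0, 0, 0]},
  {"grip": 200, "translation": [0, 0, -35], "rotation": [0, 0, 0]},
  {"grip": 200, "translation": [0, 0, -35], "rotation": [0, 0, 0]},
])

```text
t: 13.8
tool_pos: [521.2, -400.8, 256.9]
ee_rot: [-3.14, -0.044, 0.005]
contact_force: [0.8, 0.4, -0.1]
grip_width: 27.1
grasp_force: 20.0
```

```bash
python3 - <<'E'
from go import *
delta(tool(0,.03),[460,-108.5,255])
E
```

```text
t 13.8 pos [ 521.2 -400.8  256.9] q [-0.67  0.41  1.49 -0.    1.24  0.87] F [ 0.8  0.4 -0.1] w 27.1 g 20.0
-> [ 460.  -108.5  255. ] trans [ -53.1 -293.9    2.5] rot [-0.002  0.003 -0.002]
```

>>> servo_tool([
  {"grip": 200, "translation": [-5, -25, 0], "rotation": [0, 0, 0]},
  {"grip": 200, "translation": [-11, -60, 0], "rotation": [0, 0, 0]},
  {"grip": 200, "translation": [-18, -100, 0], "rotation": [0, 0, 0]},
  {"grip": 200, "translation": [-25, -140, 0], "rotation": [0, 0, 0]},
  {"grip": 200, "translation": [-33, -180, 0], "rotation": [0, 0, 0]},
])

```text
t: 14.3
tool_pos: [482.8, -220.6, 257.0]
ee_rot: [-3.14, -0.043, 0.005]
contact_force: [0.8, -0.4, -0.4]
grip_width: 26.7
grasp_force: 20.0
```

>>> servo_tool([
  {"grip": 200, "translation": [-7, -40, 0], "rotation": [0, 0, 0]},
  {"grip": 200, "translation": [-14, -75, 0], "rotation": [0, 0, 0]},
  {"grip": 200, "translation": [-18, -100, 0], "rotation": [0, 0, 0]},
  {"grip": 200, "translation": [-20, -113.5, 0], "rotation": [0, 0, 0]},
  {"grip": 200, "translation": [-20, -113.5, 0], "rotation": [0, 0, 0]},
])

```text
t: 14.8
tool_pos: [460.3, -108.3, 257.9]
ee_rot: [-3.141, -0.047, 0.004]
contact_force: [-0.6, -0.6, 0.4]
grip_width: 26.9
grasp_force: 20.0
```

>>> servo_tool([
  {"grip": 200, "translation": [1, 0, 0], "rotation": [0, 0.1, 0]},
  {"grip": 200, "translation": [2, 0, 4], "rotation": [0, 0.2, 0]},
  {"grip": 200, "translation": [4, 0, 8], "rotation": [0, 0.3, 0]},
  {"grip": 200, "translation": [5, 0, 14], "rotation": [0, 0.4, 0]},
  {"grip": 200, "translation": [6, 0, 18], "rotation": [0, 0.48, 0]},
])

```text
t: 15.3
tool_pos: [466.3, -110.7, 240.1]
ee_rot: [-3.046, -0.04, -0.748]
contact_force: [-0.2, 0.6, -0.2]
grip_width: 27.4
grasp_force: 20.0
```

```bash
cat >> go.py <<'E'
O2=np.array([574.8,-108.2,0])-35*RY
def ins(fx,lift,t,**k): delta(tool(t,.03),tcp(fx,11+15*np.sin(np.radians(t)),t,h=123.5,O=O2)+Ro.from_euler("z",.03).apply(lift*np.array([-np.sin(np.radians(t)),0,np.cos(np.radians(t))])))
E
python3 - <<'E'
from go import *
from bench import viewer
d=viewer.read_camera("scene");cv2.imwrite("pics/s5.png",cv2.resize(d["img"][120:300,250:490],(800,600),interpolation=2)[:,:,::-1])
ins(3,60,27.5);ins(3,8,27.5);ins(3,0,27.5)
E
```

```text
t 15.35 pos [ 463.8 -109.7  237.8] q [-0.39 -0.05  2.22  0.36  0.56  0.89] F [-2.3  2.  -4.4] w 27.0 g 20.0
-> [ 501.9 -110.3  163.8] trans [-0.4  1.6 83.2] rot [ 0.002 -0.001 -0.003]
t 15.35 pos [ 463.8 -109.7  237.8] q [-0.39 -0.05  2.22  0.36  0.56  0.89] F [-2.3  2.  -4.4] w 27.0 g 20.0
-> [ 525.9 -109.5  117.7] trans [ -0.5   1.5 135.2] rot [ 0.002 -0.001 -0.003]
t 15.35 pos [ 463.8 -109.7  237.8] q [-0.39 -0.05  2.22  0.36  0.56  0.89] F [-2.3  2.  -4.4] w 27.0 g 20.0
-> [ 529.6 -109.4  110.6] trans [ -0.5   1.5 143.2] rot [ 0.002 -0.001 -0.003]
```

View pics/s5.png

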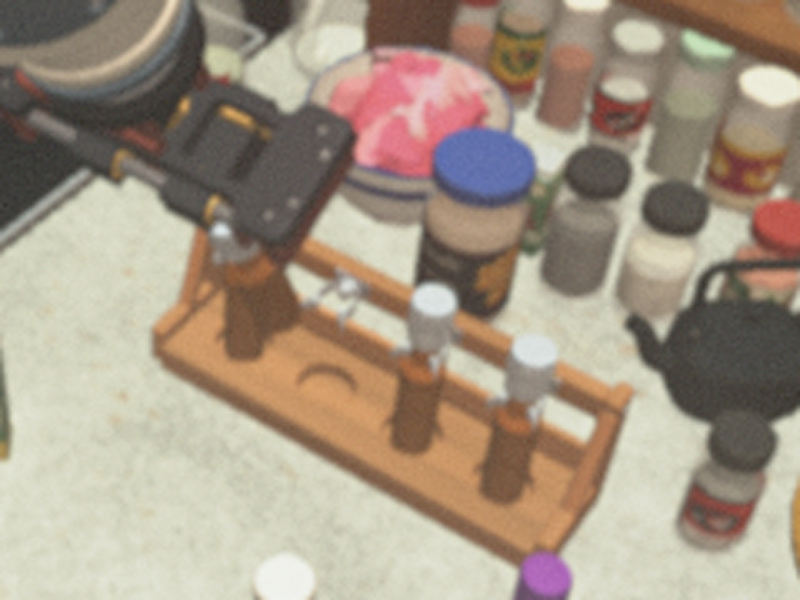

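The empty well is at (328,380) and its clip at (340,292). The held tube, leaning forward, is at about (265,290) in mid-air. I'll slide it in along its axis.

>>> servo_tool([
  {"grip": 200, "translation": [-0.4, 1.5, 20], "rotation": [0, 0, -0.003]},
  {"grip": 200, "translation": [-0.4, 1.5, 45], "rotation": [0, 0, -0.003]},
  {"grip": 200, "translation": [-0.4, 1.5, 65], "rotation": [0, 0, -0.003]},
  {"grip": 200, "translation": [-0.4, 1.5, 78], "rotation": [0, 0, -0.003]},
  {"grip": 200, "translation": [-0.4, 1.5, 83], "rotation": [0, 0, -0.003]},
])

```text
t: 15.85
tool_pos: [505.2, -110.3, 165.2]
ee_rot: [-3.046, -0.046, -0.739]
contact_force: [-0.4, -0.7, -0.4]
grip_width: 26.8
grasp_force: 20.0
```

>>> servo_tool([
  {"grip": 200, "translation": [0, 0, 0], "rotation": [0, 0, 0]},
  {"grip": 200, "translation": [0, 0, 0], "rotation": [0, 0, 0]},
  {"grip": 200, "translation": [0, 0, 0], "rotation": [0, 0, 0]},
  {"grip": 200, "translation": [0, 0, 0], "rotation": [0, 0, 0]},
  {"grip": 200, "translation": [0, 0, 0], "rotation": [0, 0, 0]},
])

```text
t: 16.35
tool_pos: [504.8, -109.8, 167.3]
ee_rot: [-3.046, -0.047, -0.745]
contact_force: [-0.3, -0.0, 0.3]
grip_width: 26.9
grasp_force: 20.0
```

```bash
python3 - <<'E'
from go import *
from bench import viewer
ins(3,8,27.5);ins(3,0,27.5)
d=viewer.read_camera("scene");cv2.imwrite("pics/s6.png",cv2.resize(d["img"][165:255,300:420],(800,600),interpolation=2)[:,:,::-1])
E
```

```text
t 16.35 pos [ 504.8 -109.8  167.3] q [-0.35  0.15  2.22  0.5   0.36  0.76] F [-0.3 -0.   0.3] w 26.9 g 20.0
-> [ 525.9 -109.5  117.7] trans [-4.2  0.3 53.7] rot [0.001 0.    0.001]
t 16.35 pos [ 504.8 -109.8  167.3] q [-0.35  0.15  2.22  0.5   0.36  0.76] F [-0.3 -0.   0.3] w 26.9 g 20.0
-> [ 529.6 -109.4  110.6] trans [-4.2  0.3 61.7] rot [0.001 0.    0.001]
```

View pics/s6.png

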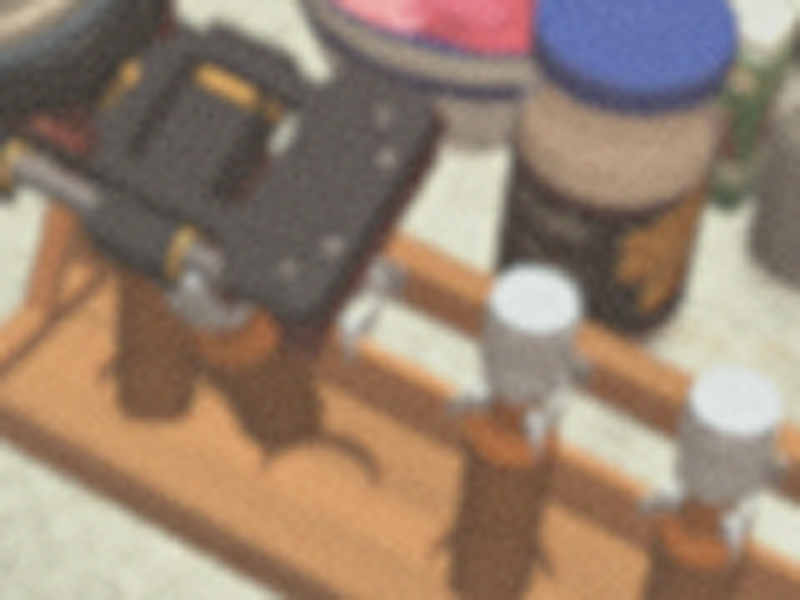

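The tube leans into the scene over the left front of its well at (320,460). It is 4 mm too far back, so I'll correct that while sliding down.

>>> servo_tool([
  {"grip": 200, "translation": [-4.2, 0.3, 3], "rotation": [0, 0, 0]},
  {"grip": 200, "translation": [-4.2, 0.3, 10], "rotation": [0, 0, 0]},
  {"grip": 200, "translation": [-4.2, 0.3, 20], "rotation": [0, 0, 0]},
  {"grip": 200, "translation": [-4.2, 0.3, 30], "rotation": [0, 0, 0]},
  {"grip": 200, "translation": [-4.2, 0.3, 36], "rotation": [0, 0, 0]},
])

```text
t: 16.9
tool_pos: [517.5, -109.6, 131.7]
ee_rot: [-3.046, -0.047, -0.742]
contact_force: [-0.1, 0.2, 0.3]
grip_width: 26.8
grasp_force: 20.0
```

>>> servo_tool([
  {"grip": 200, "translation": [0, 0, 3], "rotation": [0, 0, 0]},
  {"grip": 200, "translation": [0, 0, 6], "rotation": [0, 0, 0]},
  {"grip": 200, "translation": [0, 0, 9], "rotation": [0, 0, 0]},
  {"grip": 200, "translation": [0, 0, 12], "rotation": [0, 0, 0]},
  {"grip": 200, "translation": [0, 0, 14], "rotation": [0, 0, 0]},
])

```text
t: 17.4
tool_pos: [524.8, -109.8, 121.0]
ee_rot: [-3.046, -0.047, -0.747]
contact_force: [-0.1, 0.1, -0.9]
grip_width: 26.8
grasp_force: 20.0
```

```bash
python3 - <<'E'
from go import *
ins(3,3,27.5);ins(3,0,27.5)
E
```

```text
t 17.4 pos [ 524.8 -109.8  121. ] q [-0.33  0.28  2.22  0.7   0.25  0.56] F [-0.1  0.1 -0.9] w 26.8 g 20.0
-> [ 528.2 -109.5  113.3] trans [-0.6 -0.2  8.4] rot [ 0.002 -0.001  0.001]
t 17.4 pos [ 524.8 -109.8  121. ] q [-0.33  0.28  2.22  0.7   0.25  0.56] F [-0.1  0.1 -0.9] w 26.8 g 20.0
-> [ 529.6 -109.4  110.6] trans [-0.6 -0.2 11.4] rot [ 0.002 -0.001  0.001]
```

>>> servo_tool([
  {"grip": 200, "translation": [-0.6, -0.2, 3], "rotation": [0, 0, 0]},
  {"grip": 200, "translation": [-0.6, -0.2, 6], "rotation": [0, 0, 0]},
  {"grip": 200, "translation": [-0.6, -0.2, 8], "rotation": [0, 0, 0]},
  {"grip": 200, "translation": [-0.6, -0.2, 10], "rotation": [0, 0, 0]},
  {"grip": 200, "translation": [-0.6, -0.2, 11], "rotation": [0, 0, 0]},
])

```text
t: 17.9
tool_pos: [528.6, -109.1, 110.1]
ee_rot: [-3.046, -0.047, -0.743]
contact_force: [-0.5, -0.1, -0.8]
grip_width: 26.8
grasp_force: 20.0
```

>>> servo_tool([
  {"grip": 200, "translation": [0, 0, 0.3], "rotation": [0, 0, 0]},
  {"grip": 200, "translation": [0, 0, 0.6], "rotation": [0, 0, 0]},
  {"grip": 200, "translation": [0, 0, 1], "rotation": [0, 0, 0]},
  {"grip": 200, "translation": [0, 0, 1], "rotation": [0, 0, 0]},
  {"grip": 200, "translation": [0, 0, 1], "rotation": [0, 0, 0]},
])

```text
t: 18.4
tool_pos: [529.1, -109.1, 109.6]
ee_rot: [-3.046, -0.047, -0.744]
contact_force: [-0.9, 0.5, -0.1]
grip_width: 27.1
grasp_force: 20.0
```

```bash
python3 - <<'E'
from go import *
ins(3,0,27.5)
for t in (24,21,18,15,12): ins(.11*t,0,t)
E
```

```text
t 18.4 pos [ 529.1 -109.1  109.6] q [-0.33  0.31  2.21  0.77  0.23  0.5 ] F [-0.9  0.5 -0.1] w 27.1 g 20.0
-> [ 529.6 -109.4  110.6] trans [ 0.9  0.3 -0.7] rot [0.001 0.001 0.001]
t 18.4 pos [ 529.1 -109.1  109.6] q [-0.33  0.31  2.21  0.77  0.23  0.5 ] F [-0.9  0.5 -0.1] w 27.1 g 20.0
-> [ 535.  -109.3  112.6] trans [6.6 0.3 0.1] rot [ 0.001 -0.06   0.001]
t 18.4 pos [ 529.1 -109.1  109.6] q [-0.33  0.31  2.21  0.77  0.23  0.5 ] F [-0.9  0.5 -0.1] w 27.1 g 20.0
-> [ 539.7 -109.1  113.9] trans [11.4  0.3  1. ] rot [ 0.001 -0.113  0.001]
t 18.4 pos [ 529.1 -109.1  109.6] q [-0.33  0.31  2.21  0.77  0.23  0.5 ] F [-0.9  0.5 -0.1] w 27.1 g 20.0
-> [ 544.5 -109.   115. ] trans [16.2  0.4  2.3] rot [ 0.001 -0.165  0.001]
t 18.4 pos [ 529.1 -109.1  109.6] q [-0.33  0.31  2.21  0.77  0.23  0.5 ] F [-0.9  0.5 -0.1] w 27.1 g 20.0
-> [ 549.4 -108.9  115.8] trans [20.9  0.4  3.8] rot [ 0.001 -0.217  0.001]
t 18.4 pos [ 529.1 -109.1  109.6] q [-0.33  0.31  2.21  0.77  0.23  0.5 ] F [-0.9  0.5 -0.1] w 27.1 g 20.0
-> [ 554.4 -108.8  116.3] trans [25.6  0.4  5.7] rot [ 0.001 -0.27   0.001]
```

>>> servo_tool([
  {"grip": 200, "translation": [6.3, 0.3, 0.2], "rotation": [0, -0.06, 0]},
  {"grip": 200, "translation": [11.2, 0.3, 1.1], "rotation": [0, -0.113, 0]},
  {"grip": 200, "translation": [16, 0.3, 2.4], "rotation": [0, -0.165, 0]},
  {"grip": 200, "translation": [20.8, 0.3, 3.9], "rotation": [0, -0.217, 0]},
  {"grip": 200, "translation": [25.5, 0.3, 5.8], "rotation": [0, -0.27, 0]},
])

```text
t: 18.9
tool_pos: [554.6, -108.8, 116.4]
ee_rot: [-3.123, -0.048, -0.325]
contact_force: [0.2, 0.3, -1.6]
grip_width: 26.9
grasp_force: 20.0
```

```bash
python3 - <<'E'
from go import *
for t in (12,9,7,5,3,1.5,0,-1): ins(.11*t,-.8,t)
E
```

```text
t 18.9 pos [ 554.6 -108.8  116.4] q [-0.25  0.36  1.97  0.1   0.61  1.22] F [ 0.2  0.3 -1.6] w 26.9 g 20.0
-> [ 554.6 -108.7  115.6] trans [-0.2 -0.1  0.8] rot [0.002 0.002 0.001]
t 18.9 pos [ 554.6 -108.8  116.4] q [-0.25  0.36  1.97  0.1   0.61  1.22] F [ 0.2  0.3 -1.6] w 26.9 g 20.0
-> [ 559.6 -108.6  115.8] trans [ 4.8 -0.   1.6] rot [ 0.002 -0.05   0.001]
t 18.9 pos [ 554.6 -108.8  116.4] q [-0.25  0.36  1.97  0.1   0.61  1.22] F [ 0.2  0.3 -1.6] w 26.9 g 20.0
-> [ 562.9 -108.5  115.8] trans [ 8.1 -0.   2.3] rot [ 0.002 -0.085  0.001]
t 18.9 pos [ 554.6 -108.8  116.4] q [-0.25  0.36  1.97  0.1   0.61  1.22] F [ 0.2  0.3 -1.6] w 26.9 g 20.0
-> [ 566.3 -108.4  115.6] trans [11.3 -0.   3.2] rot [ 0.002 -0.12   0.001]
t 18.9 pos [ 554.6 -108.8  116.4] q [-0.25  0.36  1.97  0.1   0.61  1.22] F [ 0.2  0.3 -1.6] w 26.9 g 20.0
-> [ 569.7 -108.3  115.3] trans [14.6 -0.   4.1] rot [ 0.002 -0.155  0.001]
t 18.9 pos [ 554.6 -108.8  116.4] q [-0.25  0.36  1.97  0.1   0.61  1.22] F [ 0.2  0.3 -1.6] w 26.9 g 20.0
-> [ 572.3 -108.3  115.1] trans [17.  -0.   4.9] rot [ 0.002 -0.181  0.001]
t 18.9 pos [ 554.6 -108.8  116.4] q [-0.25  0.36  1.97  0.1   0.61  1.22] F [ 0.2  0.3 -1.6] w 26.9 g 20.0
-> [ 574.8 -108.2  114.7] trans [19.5  0.   5.8] rot [ 0.002 -0.207  0.001]
t 18.9 pos [ 554.6 -108.8  116.4] q [-0.25  0.36  1.97  0.1   0.61  1.22] F [ 0.2  0.3 -1.6] w 26.9 g 20.0
-> [ 576.5 -108.2  114.4] trans [21.1  0.   6.4] rot [ 0.002 -0.225  0.001]
```

>>> servo_tool([
  {"grip": 200, "translation": [4.8, 0, 1.6], "rotation": [0, -0.05, 0]},
  {"grip": 200, "translation": [8.1, 0, 2.3], "rotation": [0, -0.085, 0]},
  {"grip": 200, "translation": [11.3, 0, 3.2], "rotation": [0, -0.12, 0]},
  {"grip": 200, "translation": [14.6, 0, 4.1], "rotation": [0, -0.155, 0]},
  {"grip": 200, "translation": [17, 0, 4.9], "rotation": [0, -0.181, 0]},
])

```text
t: 19.4
tool_pos: [571.6, -108.3, 114.9]
ee_rot: [3.14, 0.048, 0.04]
contact_force: [-2.9, -0.8, 5.7]
grip_width: 27.0
grasp_force: 20.0
```

>>> servo_tool([
  {"grip": 200, "translation": [1.3, 0, 0.5], "rotation": [0, -0.013, 0]},
  {"grip": 200, "translation": [2.5, 0, 0.8], "rotation": [0, -0.026, 0]},
  {"grip": 200, "translation": [2.5, 0, 0.8], "rotation": [0, -0.026, 0]},
  {"grip": 200, "translation": [2.5, 0, 0.8], "rotation": [0, -0.026, 0]},
  {"grip": 200, "translation": [2.5, 0, 0.8], "rotation": [0, -0.026, 0]},
])

```text
t: 19.9
tool_pos: [576.1, -108.4, 115.1]
ee_rot: [3.139, 0.048, 0.009]
contact_force: [2.2, -1.0, 5.1]
grip_width: 26.9
grasp_force: 20.0
```

```bash
python3 - <<'E'
from go import *
for t in (0,-1): ins(.11*t,-.8,t)
E
```

```text
t 19.9 pos [ 576.1 -108.4  115.1] q [-0.21  0.47  1.78 -0.    0.89  1.34] F [ 2.2 -1.   5.1] w 26.9 g 20.0
-> [ 574.8 -108.2  114.7] trans [-1.3 -0.3  0.3] rot [ 0.002 -0.006  0.   ]
t 19.9 pos [ 576.1 -108.4  115.1] q [-0.21  0.47  1.78 -0.    0.89  1.34] F [ 2.2 -1.   5.1] w 26.9 g 20.0
-> [ 576.5 -108.2  114.4] trans [ 0.4 -0.3  0.6] rot [ 0.002 -0.023  0.   ]
```

>>> servo_tool([
  {"grip": 200, "translation": [0.5, 0, 0], "rotation": [0, 0, 0]},
  {"grip": 200, "translation": [1, 0, 0], "rotation": [0, 0, 0]},
  {"grip": 200, "translation": [1.5, 0, 0], "rotation": [0, 0, 0]},
  {"grip": 200, "translation": [2, 0, 0], "rotation": [0, 0, 0]},
  {"grip": 200, "translation": [2, 0, 0], "rotation": [0, 0, 0]},
])

```text
t: 20.4
tool_pos: [577.4, -108.5, 115.0]
ee_rot: [3.139, 0.048, 0.007]
contact_force: [-0.0, -1.7, 7.5]
grip_width: 27.1
grasp_force: 20.0
```

>>> servo_tool([
  {"grip": 190, "translation": [-1, 0, 0], "rotation": [0, 0, 0]},
  {"grip": 170, "translation": [-1, 0, 0], "rotation": [0, 0, 0]},
  {"grip": 150, "translation": [-1, 0, 0], "rotation": [0, 0, 0]},
  {"grip": 120, "translation": [-1, 0, 0], "rotation": [0, 0, 0]},
  {"grip": 110, "translation": [-1, 0, 0], "rotation": [0, 0, 0]},
])

```text
t: 20.9
tool_pos: [575.0, -107.8, 113.6]
ee_rot: [3.14, 0.048, 0.002]
contact_force: [0.5, 0.3, -0.4]
grip_width: 48.2
grasp_force: 0.0
```

>>> servo_tool([
  {"grip": 110, "translation": [0, 0, 0], "rotation": [0, 0, 0]},
  {"grip": 110, "translation": [0, 0, -15], "rotation": [0, 0, 0]},
  {"grip": 110, "translation": [0, 0, -45], "rotation": [0, 0, 0]},
  {"grip": 110, "translation": [0, 0, -85], "rotation": [0, 0, 0]},
  {"grip": 110, "translation": [0, 0, -115], "rotation": [0, 0, 0]},
])

```text
t: 21.4
tool_pos: [575.8, -107.9, 232.3]
ee_rot: [3.139, 0.048, 0.006]
contact_force: [0.8, 0.0, -0.5]
grip_width: 50.0
grasp_force: 0.0
```

>>> servo_tool([
  {"grip": 110, "translation": [-20, 0, -10], "rotation": [0, 0, 0]},
  {"grip": 110, "translation": [-60, 0, -20], "rotation": [0, 0, 0]},
  {"grip": 110, "translation": [-100, 0, -30], "rotation": [0, 0, 0]},
  {"grip": 110, "translation": [-130, 0, -40], "rotation": [0, 0, 0]},
  {"grip": 110, "translation": [-150, 0, -40], "rotation": [0, 0, 0]},
])

```text
t: 21.9
tool_pos: [424.0, -112.4, 271.0]
ee_rot: [3.139, 0.047, 0.007]
contact_force: [-0.1, 0.8, 0.4]
grip_width: 50.1
grasp_force: 0.0
```

```bash
python3 - <<'E'
from go import *
from bench import viewer
for n in ("wrist","top","scene"):
    d=viewer.read_camera(n);W=cloud(d)
    if n=="scene": I=d["img"]
    for i,(x,y) in enumerate([(573,-39.5),(575,-109),(577,-179),(578,-249)]):
        m=(np.hypot(W[...,0]-x,W[...,1]-y)<26)&(abs(W[...,2]-148)<6);P=W[m]
        if len(P)>20: print(n,i+1,len(P),P.mean(0).round(1),((P.min(0)+P.max(0))/2).round(1))
a=cv2.resize(I[165:345,290:530],(400,300),interpolation=2);b=cv2.resize(I[100:250,80:280],(400,300),interpolation=2)
cv2.imwrite("pics/f.png",np.hstack([a,b])[:,:,::-1])
E
```

```text
wrist 1 1000 [572.  -39.3 148.3] [572.6 -38.7 146.5]
wrist 2 998 [ 575.6 -108.4  148.7] [ 576.  -108.5  146.8]
wrist 3 995 [ 575.7 -177.6  148.3] [ 575.9 -177.9  146.6]
wrist 4 1035 [ 577.7 -246.9  148.2] [ 578.  -247.9  146.7]
top 1 95 [573.1 -37.6 147.1] [572.9 -38.8 147.1]
top 2 109 [ 576.9 -109.8  147.4] [ 577.1 -109.2  148. ]
top 3 120 [ 576.  -178.8  147.3] [ 576.1 -179.3  147.3]
top 4 119 [ 578.  -248.5  147.2] [ 577.6 -248.6  147.5]
scene 1 33 [572.9 -48.3 146.6] [574.  -46.8 146.5]
scene 2 117 [ 575.  -110.   147.6] [ 575.9 -108.8  146.4]
scene 3 127 [ 575.4 -179.5  147.6] [ 577.8 -179.5  146.8]
scene 4 139 [ 577.1 -249.5  147.6] [ 580.2 -248.3  146.7]
```

View pics/f.png

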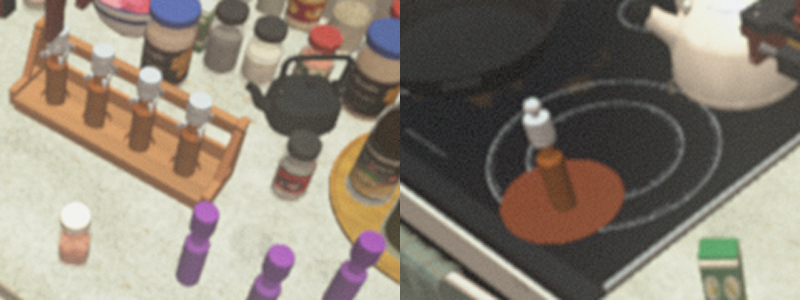

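The left half shows all four tubes upright in the rack, with place 2 in line and at the same height as the others. The right half shows the knobbed tube at (553,160) standing in the middle of the saucer. I'll hand it in.

```bash
python3 -c "
from bench import r
print(r.job_done())"
```

```text
the job is handed in; nothing more can be done
None
```

The job is handed in at about 22 s of robot time (limit 67 s): the knobbed tube stands upright in the middle of the saucer and the flat-capped tube is snapped home in place 2. The final pictures agree; no verdict came back.

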